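# Stand the flopped porcelain tiles back on their rack

## Task

Two of the three painted tiles in the wooden rack have flopped forward, towards the robot, onto the front rail. Gently push each of them back up until it tips past upright and rests leaning back on its dowels like the third one, its lower edge staying in the groove: only push, do not lift a tile out. Leave the tile that already stands, the vase, the jar and the mug where they are.

Things in the scene. Friction and masses are not known exactly. Their poses are not given: they have to be found in the camera images.
- tile_yellow: white porcelain tile, 110 x 110 x 8 mm, about 0.23 kg, yellow flower on the side away from the robot; has flopped forward. Which bay it is in varies. Origin: middle of its bottom face (the lower 8 mm edge). Own axes: z up along the tile towards its top edge, y along the edge, x through the thickness towards the painted side (plain side is -x)
- tile_yellow_top (a point): middle of the top edge of the yellow-flowered tile, 110 mm from its bottom edge
- tile_red: white porcelain tile, 110 x 110 x 8 mm, about 0.23 kg, red flower on the side away from the robot; has flopped forward. Which bay it is in varies. Origin: middle of its bottom face (the lower 8 mm edge). Own axes: z up along the tile towards its top edge, y along the edge, x through the thickness towards the painted side (plain side is -x)
- tile_red_top (a point): middle of the top edge of the red-flowered tile, 110 mm from its bottom edge
- tile_blue: white porcelain tile, 110 x 110 x 8 mm, about 0.23 kg, blue flower on the side away from the robot; already stands properly, leaning back on its dowels; leave it alone. Which bay it is in varies. Origin: middle of its bottom face (the lower 8 mm edge). Own axes: z up along the tile towards its top edge, y along the edge, x through the thickness towards the painted side (plain side is -x)
- tile_blue_top (a point): middle of the top edge of the blue-flowered tile, 110 mm from its bottom edge
- rack: wooden tile rack fixed to the table, 135 mm deep (x -79.5 to +55.5 mm), 420 mm wide, base 14 mm thick; its top is the floor the tiles stand on. Origin: on the table, under the groove. Own x points away from the robot (yaw varies up to 0.3 rad), y along the row. Bays at y = -135, 0, +135 mm. Groove along y, x -7 to +10 mm, keeps the tiles' lower edges: front lip 5 mm, rear lip 6 mm high
- rack_rail (a point): middle of the 12 mm round front rail, 52 mm before the rack's origin, running the rack's whole width along y, its top 68 mm above the table. A flopped tile's plain side lies on it, leaning 0.73 rad towards the robot, its top edge about 70 mm before the rack origin and about 98 mm above the table, overhanging the rail
- rack_dowels (a point): between the tops of the middle bay's two dowels. Each bay has two, 10 mm thick, 44 mm either side of its middle, tops 106 mm above the table, leaning back 0.26 rad; a stood tile rests on them, top edge about 31 mm behind the rack's origin, 121 mm up. A tile pushed past upright tips onto them by itself, foot staying in the groove; 1 to 4 N at the top edge is enough
- vase: bystander: white porcelain bud vase, 68 mm across, 130 mm high, loose; origin under its centre
- jar: bystander: glass paint jar with green cap, 52 mm across, 60 mm high, loose; origin under its centre
- mug: bystander: blue mug, 76 mm across, 90 mm high, handle at its +y, loose; origin under its centre
There are look-alikes about, which are no part of the job. Leave any purple look-alike of the tile_red alone.

How it is judged:
By the outcome, as a careful person would: the job done as asked, in the order asked, and still so for the second after the job is handed in, with the robot touching nothing.
It also fails if it takes over 48 s, if anything falls off the work surface, if the arm or the gripper's body presses on something with over 40 N, if the wrist force passes 120 N, or if a joint passes its speed limit or range.

## Robot

A 7-joint arm with a two-finger parallel gripper is mounted at the origin on the work surface. World frame = base frame: x ahead of the robot, y to its left, z up, the work surface at z = 0. Lengths are in m, angles in rad, forces in N, time in s.
With the tool pointing down it reaches from about 0.35 to 0.9 m from the base axis. Payload 19.9 kg.
Tool frame: the origin (TCP) lies midway between the tips of the shut fingers; the grasp point (between the pads) lies 19 mm behind it; z points along the fingers, y is the line along which they close (so a half turn about z gives the same grasp; the last joint's range is limited). The gripper opens to 85 mm and grips with 20 to 120 N. Pads are 22 mm wide; open, the fingers measure 114 mm over their backs; the gripper's body (76 mm by 85 mm) begins 54 mm behind the grasp point. The pads swing forward as they close: fully open they stand 13 mm farther back than shut.
Start: joints at [1.155, 0.417, -0.01, 1.614, 0.005, 1.111, -0.053], TCP at [0.229, -0.582, 0.231] pointing down, gripper open.
Joint ranges: [-2.81, 2.81], [-0.39, 2.02], [-1.27, 1.25], [0.06, 2.57], [-1.19, 4.33], [0.19, 2], [-2.82, 2.82]. Speed limits (rad/s): [1.89, 1.89, 2.39, 2.39, 3.01, 3.01, 3.01].

## Interface

Orientations are given as a 3x3 rotation matrix whose columns are the frame's x, y, z axes.
In Python, from cell import * gives the robot as it stands.
- The arm moves only by the tool drive_tool, never from a script. Its argument "rows" is a list of rows, each an object with "offset": the shift along the world's x, y, z scaled (see below), a list of three; "delta_rot": the turn, a rotation vector about the world's x, y, z scaled (see below), a list of three; "gripper": the closure, from 0 (fully open) to 1 (shut). A call has exactly 8 rows; each row shifts and turns the commanded pose from where the row before left it; what a row does not reach is not made up. The controller multiplies each number of a shift by 30 mm and each number of a turn by 4 degrees. A row lasts 1/8 s, in which the tool goes at most 62.5 mm and 10.7 degrees, less where a joint would pass 70% of its speed; a pose out of reach is approached as far as the arm can. A call with a number of a shift or a turn outside -1 to 1 is refused whole. A call with a gripper value outside its range is refused whole. The fingers move at their own pace and stop on an object; the grip force is fixed at half the most. Time passes only in rows, so rows that do not move let the fingers close, or fill a call up. It gives the time, the measured TCP pose, the force, the opening and the grip force at its end, in the units of the state.
- get_state(): the state, without advancing time (a new reading comes with each control period).
- camera(name): name is "side" or "top" or "wrist"; returns a dict with "pixels" (480x640x3 uint8, red, green, blue), "K" (3x3 intrinsics, pixels), "k1" (the pictures are not rectified: a ray, as slopes to the right and down, at radius r is drawn at 1 + k1 r^2 times it, then the intrinsics apply), "camera_from_world" (4x4, takes a point from world to camera coordinates). Camera axes: x right, y down, z forward; pixel columns grow to the right and rows downward; lengths in m; the calibration is good to about 2 mm. A picture is of the moment at which its call begins. There is no depth.
- close_job(): hands the job in; it is judged then, once.
The state is a dict: "time": time; "joints": joint angles; "qd": joint speeds; "tau": joint torques, N m; "tool_pos": TCP position; "tcp_rot": TCP orientation; "contact_force": force on the tool from outside, world axes, zero at the start; "wrist_torque": the same for the moment, N m; "width": opening from 0.0 (shut) to 1.0 (fully open); "finger_force": force on a finger pad.
Only numpy, scipy, OpenCV 4.12 (cv2) and the standard library are available. Lean on these libraries where they do the work, as an engineer would, in place of code of your own. Each camera call takes 0.05 s, during which the arm holds its last target. There are 200 camera calls.

## Working session

There is one attempt and no reset: what is moved stays moved. The work goes in short steps, Python scripts to look and compute and a tool call to move; the robot and the scene stay as the last step left them, time stands still between calls to the robot, and variables do not carry over. Pictures are saved under pics/ and viewed, at most 10 in all, crops included, and the job is handed in when it is done.

Besides the shell and the picture viewer there is one more tool, called by a JSON object that holds its "op" and its "data". drive_tool: Moves the arm, as the interface text tells. Its arguments: {"type":"object","properties":{"rows":{"type":"array","items":{"type":"object","properties":{"offset":{"type":"array","items":{"type":"number","minimum":-1,"maximum":1}},"delta_rot":{"type":"array","items":{"type":"number","minimum":-1,"maximum":1}},"gripper":{"type":"number"}}}}},"required":["rows"]}

```bash
mkdir -p pics; python3 - <<'E'
from cell import *
import cv2,pickle
for n in ("side","top"):
    c=camera(n); pickle.dump(c,open(f"{n}.pkl","wb")); cv2.imwrite(f"pics/{n}0.png",c["pixels"][:,:,::-1])
    print(n,c["K"],c["k1"],c["camera_from_world"])
s=get_state();print(s["time"],s["tool_pos"],s["tcp_rot"])
E
```

```text
side [[585.9362242    0.         318.22455901]
 [  0.         585.9362242  239.17291906]
 [  0.           0.           1.        ]] -0.17954966155108207 [[-0.99339629 -0.11330104 -0.01807443  0.56871163]
 [-0.06692155  0.70015116 -0.7108515   0.10565994]
 [ 0.09319504 -0.70494768 -0.70310985  1.43726926]
 [ 0.          0.          0.          1.        ]]
top [[547.63169614   0.         321.02867582]
 [  0.         547.63169614 233.11256716]
 [  0.           0.           1.        ]] 0.04075298095826851 [[ 0.01927697 -0.99955409  0.02280385 -0.01649062]
 [-0.98363562 -0.02304659 -0.17868918  0.57536866]
 [ 0.17913505 -0.01898609 -0.98364128  1.15053066]
 [ 0.          0.          0.          1.        ]]
0.1 [ 0.22868109 -0.58133625  0.23073333] [[ 9.30594072e-01  3.66052539e-01 -4.59698227e-04]
 [ 3.66052821e-01 -9.30593559e-01  9.80023543e-04]
 [-6.90521025e-05 -1.08027793e-03 -9.99999414e-01]]
```

View pics/side0.png

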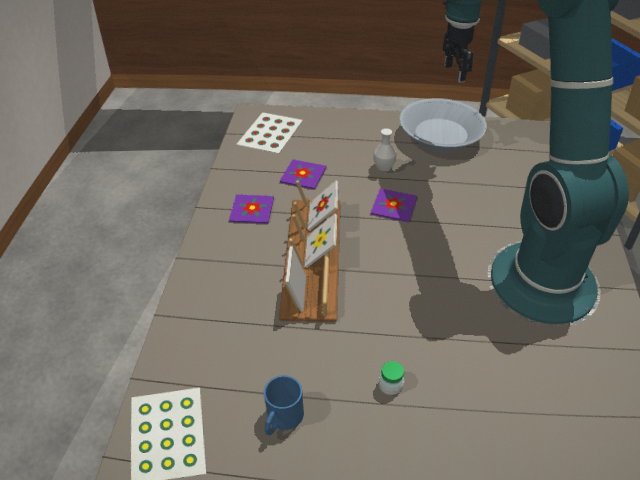

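View pics/top0.png

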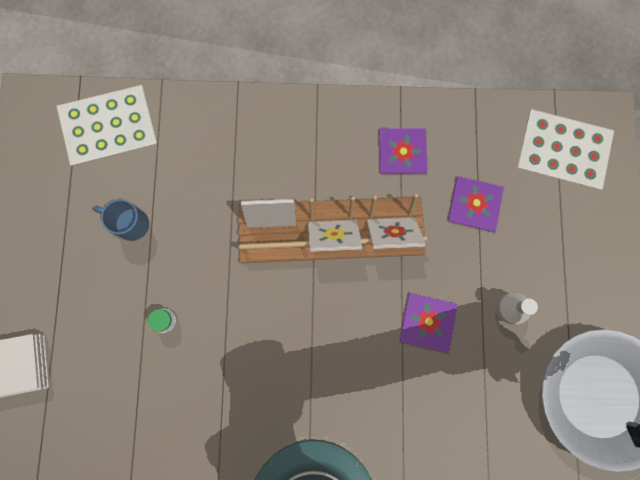

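The side and top views agree. The blue tile stands in the left bay (back visible, top px 270,213). The yellow tile (334,235) and the red tile (396,232) are flopped on the rail, which runs from about (240,247) to (427,239).

Candidates for the red tile:
- Rack tile at (396,232): white, red flower.
- Purple look-alikes on the table at (403,151), (477,204) and (429,322).
- Flower sheet at (566,149).

Candidates for the yellow tile:
- Rack tile at (334,235).
- Sheet at (106,125).

I choose the white tiles in the rack.

```bash
cat > h.py <<'E'
import numpy as np,cv2
def ray(c,uv):
    K=c["K"];d=np.array([(uv[0]-K[0,2])/K[0,0],(uv[1]-K[1,2])/K[1,1]]);s=d.copy()
    for _ in range(10): s=d/(1+c["k1"]*(s@s))
    T=c["camera_from_world"];R=T[:3,:3]
    return -R.T@T[:3,3],R.T@np.array([*s,1])
def onz(c,uv,z):
    o,d=ray(c,uv);return o+d*(z-o[2])/d[2]
E
python3 - <<'E'
import pickle,cv2,numpy as np
from h import *
c=pickle.load(open("top.pkl","rb"));b=pickle.load(open("side.pkl","rb"))
im=c["pixels"]
cv2.imwrite("pics/crop.png",cv2.resize(im[185:275,225:440,::-1],None,fx=3.6,fy=3.6,interpolation=cv2.INTER_CUBIC))
h=cv2.cvtColor(im,cv2.COLOR_RGB2HSV);m=((h[...,1]<45)&(h[...,2]>120)).astype(np.uint8)
m[:190]=0;m[270:]=0;m[:,:230]=0;m[:,440:]=0
for k in cv2.findContours(m,0,2)[0]:
    if cv2.contourArea(k)>200: print(cv2.boxPoints(cv2.minAreaRect(k)).round().tolist())
for n,uv,z in [("rail+y",(240,246.5),.066),("rail-y",(427,238.5),.066),("yel top",(310,250),.098),("yel top",(361,249),.098),("red",(376,248),.098),("red",(424,246.5),.098),("vase",(514,309),.06),("rackFL",(239,262),.014),("rackFR",(427,256),.014)]: print(n,onz(c,uv,z).round(4))
E
```

```text
[[315.0, 257.0], [400.0, 257.0], [400.0, 269.0], [315.0, 269.0]]
[[230.0, 269.0], [230.0, 246.0], [312.0, 246.0], [312.0, 269.0]]
[[308.0, 222.0], [360.0, 219.0], [361.0, 249.0], [309.0, 251.0]]
[[367.0, 190.0], [439.0, 190.0], [439.0, 269.0], [367.0, 269.0]]
[[316.0, 190.0], [400.0, 190.0], [400.0, 199.0], [316.0, 199.0]]
[[233.0, 190.0], [313.0, 190.0], [313.0, 226.0], [233.0, 226.0]]
rail+y [0.5397 0.1698 0.066 ]
rail-y [ 0.5665 -0.2344  0.066 ]
yel top [0.5307 0.0191 0.098 ]
yel top [ 0.5352 -0.088   0.098 ]
red [ 0.5381 -0.1196  0.098 ]
red [ 0.5436 -0.2209  0.098 ]
vase [ 0.4193 -0.4187  0.06  ]
rackFL [0.5126 0.1771 0.014 ]
rackFR [ 0.5356 -0.245   0.014 ]
```

View pics/crop.png

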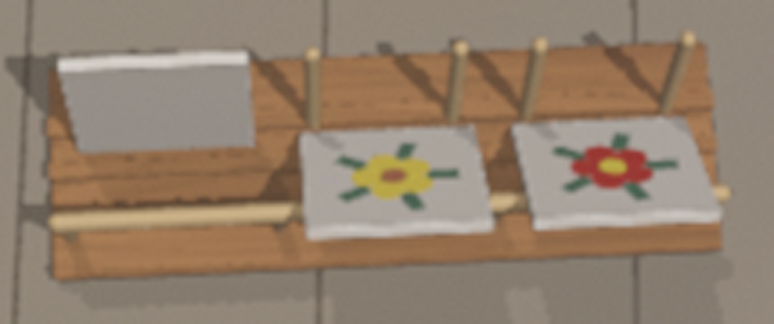

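Rack: yaw is about 0.06 and the origin about (0.604, -0.029). The measured tile tops, yellow (0.533,-0.034) and red (0.541,-0.170), match the expected values to about 1 mm. I'll shut the fingers and travel to a point in front of the yellow tile.

{"op": "drive_tool", "data": {"rows": [{"offset":[0.45,0.9,0],"delta_rot":[0,0,-0.9],"gripper":1},{"offset":[0.45,0.9,0],"delta_rot":[0,0,-0.9],"gripper":1},{"offset":[0.45,0.9,0],"delta_rot":[0,0,-0.9],"gripper":1},{"offset":[0.45,0.9,0],"delta_rot":[0,0,-0.9],"gripper":1},{"offset":[0.45,0.9,0],"delta_rot":[0,0,-0.9],"gripper":1},{"offset":[0.45,0.9,0],"delta_rot":[0,0,0],"gripper":1},{"offset":[0.45,0.9,0],"delta_rot":[0,0,0],"gripper":1},{"offset":[0.45,0.9,0],"delta_rot":[0,0,0],"gripper":1}]}}

```text
time: 1.1
tool_pos: [0.337, -0.3646, 0.2311]
tcp_rot: [[0.998, 0.061, -0.0], [0.061, -0.998, 0.0], [-0.0, -0.0, -1.0]]
contact_force: [-0.3, 0.1, 0.3]
width: -0.0
finger_force: 0.0
```

{"op": "drive_tool", "data": {"rows": [{"offset":[0.5,1,0],"delta_rot":[0,0,0],"gripper":1},{"offset":[0.5,1,0],"delta_rot":[0,0,0],"gripper":1},{"offset":[0.5,1,0],"delta_rot":[0,0,0],"gripper":1},{"offset":[0.5,1,0],"delta_rot":[0,0,0],"gripper":1},{"offset":[0.5,1,0],"delta_rot":[0,0,0],"gripper":1},{"offset":[0.5,1,0],"delta_rot":[0,0,0],"gripper":1},{"offset":[0.5,1,0],"delta_rot":[0,0,0],"gripper":1},{"offset":[0.5,1,0],"delta_rot":[0,0,0],"gripper":1}]}}

```text
time: 2.1
tool_pos: [0.457, -0.1246, 0.2311]
tcp_rot: [[0.998, 0.061, -0.0], [0.061, -0.998, 0.0], [-0.0, -0.0, -1.0]]
contact_force: [0.3, -0.3, -0.1]
width: 0.0
finger_force: 0.0
```

{"op": "drive_tool", "data": {"rows": [{"offset":[0.4,0.8,-0.5],"delta_rot":[0,0,0],"gripper":1},{"offset":[0.4,0.8,-0.5],"delta_rot":[0,0,0],"gripper":1},{"offset":[0.2,0.8,-0.6],"delta_rot":[0,0,0],"gripper":1},{"offset":[0,0.6,-0.8],"delta_rot":[0,0,0],"gripper":1},{"offset":[0,0,-0.8],"delta_rot":[0,0,0],"gripper":1},{"offset":[0,0,-0.8],"delta_rot":[0,0,0],"gripper":1},{"offset":[0,0,-0.6],"delta_rot":[0,0,0],"gripper":1},{"offset":[0,0,-0.4],"delta_rot":[0,0,0],"gripper":1}]}}

```text
time: 3.1
tool_pos: [0.4864, -0.0356, 0.0803]
tcp_rot: [[0.998, 0.061, -0.001], [0.061, -0.998, 0.0], [-0.001, -0.0, -1.0]]
contact_force: [0.4, 0.1, 0.7]
width: -0.0
finger_force: 0.0
```

```bash
python3 - <<'E'
from cell import *
import cv2
c=camera("side");cv2.imwrite("pics/s1.png",cv2.resize(c["pixels"][150:340,240:440,::-1],None,fx=3,fy=3))
E
```

```text
(no output)
```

View pics/s1.png

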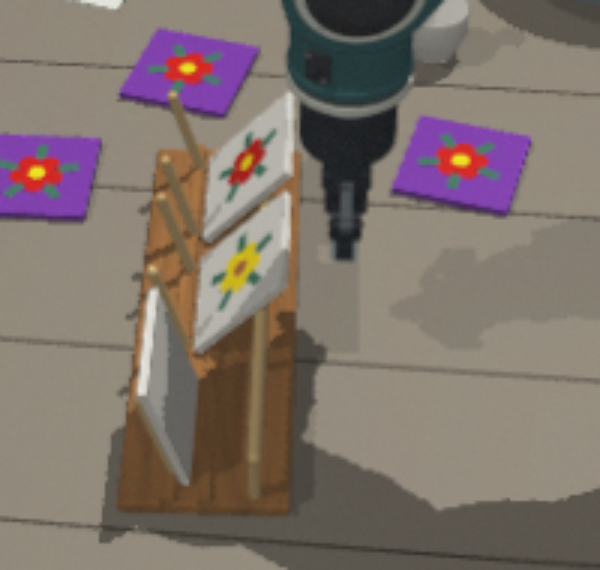

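The fingertips (crop px 345,255) stand in front of the yellow tile's top edge, clear of the rail. I'll push gently and rise a little with the tile.

{"op": "drive_tool", "data": {"rows": [{"offset":[0.4,0.02,0],"delta_rot":[0,0,0],"gripper":1},{"offset":[0.4,0.02,0],"delta_rot":[0,0,0],"gripper":1},{"offset":[0.2,0.01,0],"delta_rot":[0,0,0],"gripper":1},{"offset":[0.2,0.01,0],"delta_rot":[0,0,0],"gripper":1},{"offset":[0.2,0.01,0.1],"delta_rot":[0,0,0],"gripper":1},{"offset":[0.2,0.01,0.1],"delta_rot":[0,0,0],"gripper":1},{"offset":[0.2,0.01,0.1],"delta_rot":[0,0,0],"gripper":1},{"offset":[0.2,0.01,0.1],"delta_rot":[0,0,0],"gripper":1}]}}

```text
time: 4.15
tool_pos: [0.5473, -0.0326, 0.0936]
tcp_rot: [[0.998, 0.061, 0.0], [0.061, -0.998, 0.0], [0.0, -0.0, -1.0]]
contact_force: [-1.6, 0.6, 1.0]
width: 0.003
finger_force: 0.5
```

{"op": "drive_tool", "data": {"rows": [{"offset":[0.2,0.01,0.1],"delta_rot":[0,0,0],"gripper":1},{"offset":[0.2,0.01,0.1],"delta_rot":[0,0,0],"gripper":1},{"offset":[0.2,0.01,0.1],"delta_rot":[0,0,0],"gripper":1},{"offset":[0.2,0.01,0.1],"delta_rot":[0,0,0],"gripper":1},{"offset":[0.2,0.01,0.1],"delta_rot":[0,0,0],"gripper":1},{"offset":[0.2,0.01,0],"delta_rot":[0,0,0],"gripper":1},{"offset":[0.2,0.01,0],"delta_rot":[0,0,0],"gripper":1},{"offset":[0.0,0.0,0],"delta_rot":[0,0,0],"gripper":1}]}}

```text
time: 5.15
tool_pos: [0.5891, -0.0304, 0.1081]
tcp_rot: [[0.998, 0.061, -0.0], [0.061, -0.998, 0.0], [-0.0, -0.0, -1.0]]
contact_force: [0.2, -0.4, -0.3]
width: -0.006
finger_force: 0.0
```

```bash
python3 - <<'E'
from cell import *
import cv2
c=camera("side");cv2.imwrite("pics/s2.png",cv2.resize(c["pixels"][150:340,240:440,::-1],None,fx=3,fy=3))
E
```

```text
(no output)
```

View pics/s2.png

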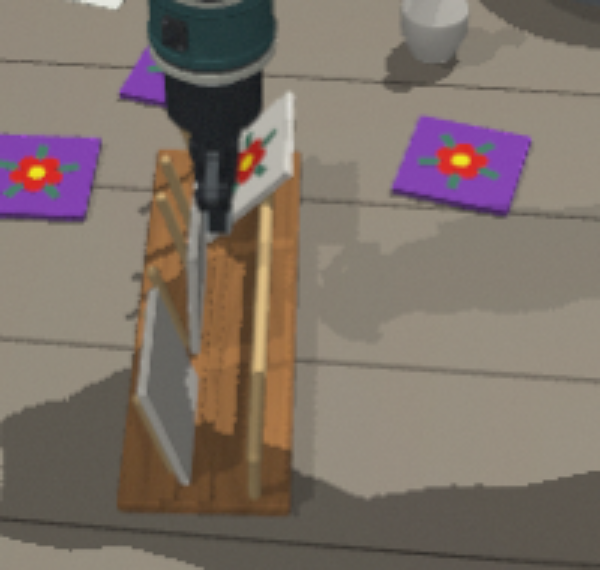

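The yellow tile (px 195,290) is near upright in its groove and not yet back on the dowels. I'll push a bit further.

{"op": "drive_tool", "data": {"rows": [{"offset":[0.15,0.01,0],"delta_rot":[0,0,0],"gripper":1},{"offset":[0.15,0.01,0],"delta_rot":[0,0,0],"gripper":1},{"offset":[0.15,0.01,0],"delta_rot":[0,0,0],"gripper":1},{"offset":[0.15,0.01,0],"delta_rot":[0,0,0],"gripper":1},{"offset":[0.15,0.01,0],"delta_rot":[0,0,0],"gripper":1},{"offset":[0,0,0],"delta_rot":[0,0,0],"gripper":1},{"offset":[0,0,0],"delta_rot":[0,0,0],"gripper":1},{"offset":[0,0,0],"delta_rot":[0,0,0],"gripper":1}]}}

```text
time: 6.2
tool_pos: [0.6112, -0.029, 0.1083]
tcp_rot: [[0.998, 0.061, -0.0], [0.061, -0.998, 0.0], [-0.0, -0.0, -1.0]]
contact_force: [-0.3, -0.1, -0.1]
width: -0.001
finger_force: 0.0
```

```bash
python3 - <<'E'
from cell import *
import cv2
c=camera("side");cv2.imwrite("pics/s3.png",cv2.resize(c["pixels"][150:340,240:440,::-1],None,fx=3,fy=3))
E
```

```text
(no output)
```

View pics/s3.png

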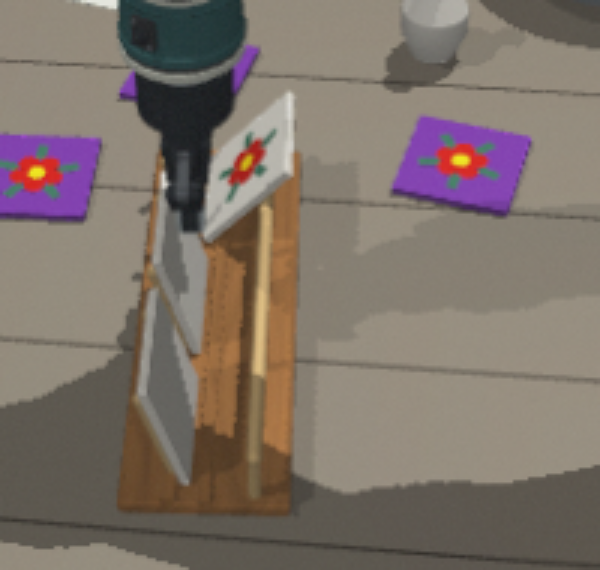

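The yellow tile leans back on its dowels, parallel to the blue one, with zero contact force. I'll back off and shift to the red tile.

{"op": "drive_tool", "data": {"rows": [{"offset":[-0.6,-0.03,0],"delta_rot":[0,0,0],"gripper":1},{"offset":[-1,-0.06,0],"delta_rot":[0,0,0],"gripper":1},{"offset":[-1,-0.06,0],"delta_rot":[0,0,0],"gripper":1},{"offset":[-1,-0.06,0],"delta_rot":[0,0,0],"gripper":1},{"offset":[-0.3,-1,0],"delta_rot":[0,0,0],"gripper":1},{"offset":[0,-1,-0.3],"delta_rot":[0,0,0],"gripper":1},{"offset":[0,-1,-0.3],"delta_rot":[0,0,0],"gripper":1},{"offset":[0,-1,-0.3],"delta_rot":[0,0,0],"gripper":1}]}}

```text
time: 7.25
tool_pos: [0.4943, -0.1563, 0.0812]
tcp_rot: [[0.998, 0.061, 0.0], [0.061, -0.998, -0.0], [0.0, 0.0, -1.0]]
contact_force: [-0.8, 0.5, 0.7]
width: 0.001
finger_force: 0.0
```

{"op": "drive_tool", "data": {"rows": [{"offset":[0,-0.5,0],"delta_rot":[0,0,0],"gripper":1},{"offset":[0.4,0.02,0],"delta_rot":[0,0,0],"gripper":1},{"offset":[0.4,0.02,0],"delta_rot":[0,0,0],"gripper":1},{"offset":[0.2,0.01,0],"delta_rot":[0,0,0],"gripper":1},{"offset":[0.2,0.01,0],"delta_rot":[0,0,0],"gripper":1},{"offset":[0.2,0.01,0.1],"delta_rot":[0,0,0],"gripper":1},{"offset":[0.2,0.01,0.1],"delta_rot":[0,0,0],"gripper":1},{"offset":[0.2,0.01,0.1],"delta_rot":[0,0,0],"gripper":1}]}}

```text
time: 8.25
tool_pos: [0.5487, -0.1676, 0.0906]
tcp_rot: [[0.998, 0.061, 0.0], [0.061, -0.998, -0.0], [0.0, 0.0, -1.0]]
contact_force: [-1.2, 0.2, 0.2]
width: 0.003
finger_force: 0.7
```

{"op": "drive_tool", "data": {"rows": [{"offset":[0.2,0.01,0.1],"delta_rot":[0,0,0],"gripper":1},{"offset":[0.2,0.01,0.1],"delta_rot":[0,0,0],"gripper":1},{"offset":[0.2,0.01,0.1],"delta_rot":[0,0,0],"gripper":1},{"offset":[0.2,0.01,0.1],"delta_rot":[0,0,0],"gripper":1},{"offset":[0.2,0.01,0.1],"delta_rot":[0,0,0],"gripper":1},{"offset":[0.2,0.01,0.1],"delta_rot":[0,0,0],"gripper":1},{"offset":[0.2,0.01,0],"delta_rot":[0,0,0],"gripper":1},{"offset":[0.15,0.01,0],"delta_rot":[0,0,0],"gripper":1}]}}

```text
time: 9.25
tool_pos: [0.5951, -0.1652, 0.1082]
tcp_rot: [[0.998, 0.061, -0.0], [0.061, -0.998, 0.0], [-0.0, -0.0, -1.0]]
contact_force: [-0.5, -0.4, 0.0]
width: 0.0
finger_force: 0.0
```

{"op": "drive_tool", "data": {"rows": [{"offset":[0.15,0.01,0],"delta_rot":[0,0,0],"gripper":1},{"offset":[0.15,0.01,0],"delta_rot":[0,0,0],"gripper":1},{"offset":[0.15,0.01,0],"delta_rot":[0,0,0],"gripper":1},{"offset":[0.15,0.01,0],"delta_rot":[0,0,0],"gripper":1},{"offset":[0.15,0.01,0],"delta_rot":[0,0,0],"gripper":1},{"offset":[0.1,0,0],"delta_rot":[0,0,0],"gripper":1},{"offset":[0,0,0],"delta_rot":[0,0,0],"gripper":1},{"offset":[0,0,0],"delta_rot":[0,0,0],"gripper":1}]}}

```text
time: 10.25
tool_pos: [0.6202, -0.1637, 0.1082]
tcp_rot: [[0.998, 0.061, -0.0], [0.061, -0.998, 0.0], [-0.0, -0.0, -1.0]]
contact_force: [0.8, 0.7, -0.1]
width: 0.0
finger_force: 0.0
```

{"op": "drive_tool", "data": {"rows": [{"offset":[-0.6,-0.03,0],"delta_rot":[0,0,0],"gripper":1},{"offset":[-1,-0.06,0],"delta_rot":[0,0,0],"gripper":1},{"offset":[-1,-0.06,0],"delta_rot":[0,0,0],"gripper":1},{"offset":[-1,-0.06,0.3],"delta_rot":[0,0,0],"gripper":1},{"offset":[-0.6,0,1],"delta_rot":[0,0,0],"gripper":1},{"offset":[0,0,1],"delta_rot":[0,0,0],"gripper":1},{"offset":[0,0,1],"delta_rot":[0,0,0],"gripper":1},{"offset":[0,0,0],"delta_rot":[0,0,0],"gripper":1}]}}

```text
time: 11.25
tool_pos: [0.4951, -0.1703, 0.2094]
tcp_rot: [[0.998, 0.06, 0.003], [0.06, -0.998, -0.001], [0.003, 0.002, -1.0]]
contact_force: [-0.1, -0.1, 0.2]
width: -0.0
finger_force: 0.0
```

```bash
python3 - <<'E'
from cell import *
import cv2
c=camera("side");cv2.imwrite("pics/s4.png",cv2.resize(c["pixels"][100:440,200:500,::-1],None,fx=1.7,fy=1.7))
E
```

```text
(no output)
```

View pics/s4.png

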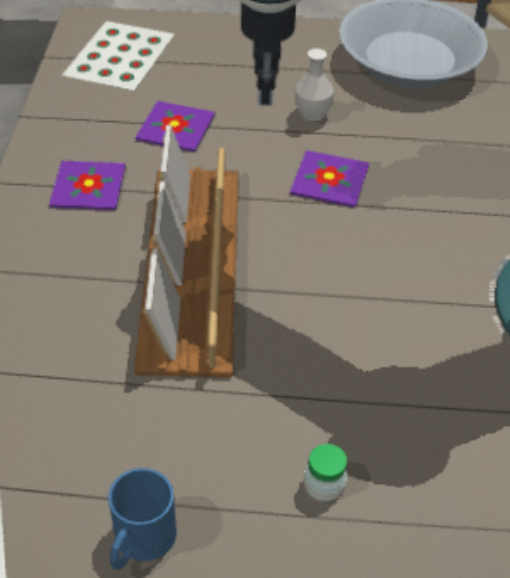

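All three tiles lean back in parallel (crop px 172,165 / 170,230 / 162,305). The vase, jar and mug are unmoved, and the gripper is clear.

```bash
python3 -c "
from cell import *
print(close_job())"
```

```text
the job is handed in; nothing more can be done
None
```

The yellow and red tiles now lean back on their dowels beside the blue one, nothing else in the scene was moved, and the job was handed in after about 11 s.

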